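# Fill the figure-parts tray and hold it out level

## Robot

A 6-joint arm with a two-finger parallel gripper is mounted at the origin on a cart in front of the work surface, level with it; the furniture and walls round the work are solid. World frame = base frame: x ahead of the robot, y to its left, z up, the work surface at z = 0. Lengths are in m, angles in rad, forces in N, time in s.
With the tool pointing down it reaches from about 0.325 to 0.775 m from the base axis. Payload 9.3 kg.
Tool frame: the origin (TCP) lies between the finger pads, 19 mm behind the fingertips; this is the grasp point; z points along the fingers, y is the line along which they close (so a half turn about z gives the same grasp; the last joint's range is limited). The gripper opens to 85 mm and grips with 20 to 120 N. Pads are 22 mm wide; open, the fingers measure 114 mm over their backs; the gripper's body (76 mm by 85 mm) begins 54 mm behind the grasp point. The pads swing forward as they close: fully open they stand 13 mm farther back than shut.
Start: joints at [-1.337, 0.259, 0.021, 1.334, 0, 1.418], TCP at [0.207, -0.509, 0.25] pointing down, gripper open.
Joint ranges: [-3.04, 3.04], [-0.91, 1.82], [-1.04, 1.36], [-1.92, 1.95], [-1.52, 1.45], [-3.14, 3.14]. Speed limits (rad/s): [2.22, 2.22, 2.79, 3.14, 3.14, 3.14].

## Interface

Orientations are given as a 3x3 rotation matrix whose columns are the frame's x, y, z axes.
In Python, from cell import arm gives the robot as it stands.
- The arm moves only by the tool send_rows, never from a script. Its argument "rows" is a list of rows, each a list of 7 numbers: the shift along the world's x, y, z normalised to -1 to 1, where 1 is 0.05 m, then the turn, a rotation vector about the world's x, y, z normalised to -1 to 1, where 1 is 6 degrees, then the closure, from -1 (fully open) to 1 (shut). In form: [[dx, dy, dz, wx, wy, wz, jaw], ...]. A call has 1 to 20 rows; each row shifts and turns the commanded pose from where the row before left it; what a row does not reach is not made up. A row lasts 1/10 s, in which the tool goes at most 50 mm and 8.59 degrees, less where a joint would pass 70% of its speed; a pose out of reach is approached as far as the arm can. A call with a number of a shift or a turn outside -1 to 1 is refused whole. A call with a gripper value outside its range is refused whole. The fingers move at their own pace and stop on an object; "squeeze" is the grip in N (left out, the last holds). Time passes only in rows, so rows that do not move let the fingers close. It gives the time, the measured TCP pose, the force, the opening and the grip force at its end, in the units of the state.
- arm.observe(): the state, without advancing time (a new reading comes with each control period).
- arm.snapshot(name): name is "scene" or "top" or "wrist"; returns a dict with "color" (384x512x3 uint8, red, green, blue), "mtx" (3x3 intrinsics, pixels), "rvec" (rotation vector, rad) and "tvec" (3), from world to camera coordinates, as OpenCV has them; the wrist camera has in their place "mount" (4x4, takes a point from camera to tool coordinates, whose origin is the TCP and whose axes are the flange's). Camera axes: x right, y down, z forward; pixel columns grow to the right and rows downward; lengths in m; the calibration is good to about 2 mm. A picture is of the moment at which its call begins: read the wrist's pose just before it. There is no depth.
- arm.close_job(): hands the job in; it is judged then, once.
The state is a dict: "t": time; "qpos": joint angles; "joint_velocities": joint speeds; "tau": joint torques, N m; "eef_pos": TCP position; "ee_rot": TCP orientation; "contact_force": force on the tool from outside, world axes, zero at the start; "ft_torque": the same for the moment, N m; "finger_gap": finger opening in m; "finger_force": force on a finger pad.
Only numpy, scipy, OpenCV 4.12 (cv2) and the standard library are available. Lean on these libraries where they do the work, as an engineer would, in place of code of your own. Each camera call takes 0.05 s, during which the arm holds its last target. There are 200 camera calls.

## Task

Pour all seven wooden beads from the card cup into the bin of the tray that sits in the artist's box, and stand the empty cup upright back on the table. Then lift the tray out of the box by its handle without letting the big ball leave its pocket, and hold it out over the cutting mat, level, centred and roughly a hand's length (10 to 20 cm) above the table, for the maker to pick from; the mat is in use, so do not set the tray down and finish while still holding it, and leave everything else where it is.

Things in the scene. Friction and masses are not known exactly. Their poses are not given: they have to be found in the camera images.
- box: open wooden artist's box, 173 mm (x) by 213 mm (y), 80 mm high, walls 8 mm, fixed to the table. Origin: centre of its underside, z up. Cleats inside (157 x 197 mm) carry the lift-out tray, its underside 46 mm above the table, with 3.5 mm play all round; 34 mm of the tray's height sits inside the box, so it must come straight up
- tray: lift-out tray of light wood, 150 mm (x) by 190 mm (y), walls 32 mm high, 6 mm thick, about 0.3 kg, loose in the box, axes nearly as the box's. Origin: centre of its underside, z up. Along x through the middle: a 10 mm thick divider up to z 36 mm, two posts, and a handle bar 122 mm long, 12 mm thick (y), z 62 to 86 mm. Bin on its +y side, board with two shallow pockets on its -y side
- handle (a point): centre of the tray's handle bar (x 0, y 0, z 74 mm in the tray), the place to grip, fingers closing along the tray's y; axes as the tray's
- bin (a point): centre of the floor of the tray's bin (x 0, y 47 mm, z 5 mm in the tray); the bin is the plain open compartment on the robot's side of the handle, inside 138 mm (x) by 84 mm (y), walls up to z = 32 mm
- ball: wooden ball, 36 mm diameter, 20 g, lying loose in one of the tray's two pockets; origin at its centre
- pocket (a point): where the ball's centre rests in its pocket (x 33 mm, y -47 mm, z 29 mm in the tray). The pocket is 34 mm wide and 4 mm deep with a flat floor: the ball has about 6 mm play and rolls out over the rim when the tray is tipped some 38 degrees, or jerked
- cup: round cup of brown card with a paper band round its foot, straight sides, 60 mm outside diameter, 80 mm high, wall 3 mm, floor 4 mm thick, about 50 g, firm enough for a 40 N grip, standing upright; origin: centre of its underside, z up
- mat: grey cutting mat with a fine white grid, 140 x 200 mm, 3 mm thick, flat on the table (does not move), scissors and a pencil lying on it; origin: centre of its underside
- scissors: scissors with blue handles, 199 mm long, lying on the mat; origin: its middle, on the underside; leave alone
- pencil: green pencil, 117 mm long, 7 mm thick, lying on the mat; origin: its middle, on the underside; leave alone
- paint_bottle: paint bottle, 38 mm diameter, 98 mm high, standing beyond the work; origin: centre of its underside; leave alone
- tape_roll: roll of masking tape, 104 mm diameter, 25 mm high, lying flat; origin: centre of its underside; leave alone
- bead_1: one of seven wooden beads, round, 16 mm diameter, 10 g, at the start loose on the floor of the cup; origin at its centre
- bead_2: one of seven wooden beads, round, 16 mm diameter, 10 g, at the start loose on the floor of the cup; origin at its centre
- bead_3: one of seven wooden beads, round, 16 mm diameter, 10 g, at the start loose on the floor of the cup; origin at its centre
- bead_4: one of seven wooden beads, round, 16 mm diameter, 10 g, at the start loose on the floor of the cup; origin at its centre
- bead_5: one of seven wooden beads, round, 16 mm diameter, 10 g, at the start loose on the floor of the cup; origin at its centre
- bead_6: one of seven wooden beads, round, 16 mm diameter, 10 g, at the start loose on the floor of the cup; origin at its centre
- bead_7: one of seven wooden beads, round, 16 mm diameter, 10 g, at the start loose on the floor of the cup; origin at its centre
Things that resemble listed ones, but are neither listed nor needed, are in the scene too. What is shaped like the cup but red is not meant.

How it is judged:
By the outcome, as a careful person would: the job done as asked, in the order asked, and still so for the second after the job is handed in, while the arm keeps its last pose, push and grip.
It also fails if it takes over 72 s, if anything falls off the work surface, if the arm or the gripper's body presses on something with over 40 N, if the wrist force passes 120 N, or if a joint passes its speed limit or range.

## Working session

There is one attempt and no reset: what is moved stays moved. The work goes in short steps, Python scripts to look and compute and a tool call to move; the robot and the scene stay as the last step left them, time stands still between calls to the robot, and variables do not carry over. Pictures are saved under pics/ and viewed, at most 10 in all, crops included, and the job is handed in when it is done.

Besides the shell and the picture viewer there is one more tool, called after "Request:" by a JSON object that holds its "method" and its "body", one argument or row to a line. send_rows: Moves the arm, as the interface text tells. Its arguments: {"type":"object","properties":{"rows":{"type":"array"},"squeeze":{"type":"number"}},"required":["rows"]}

```bash
mkdir -p pics; cat > h.py <<'E'
import numpy as np, cv2
from cell import arm
def snap(n,f):
    s=arm.snapshot(n); cv2.imwrite('pics/'+f,s['color'][:,:,::-1])
    np.savez('pics/'+f+'.npz',**s); return s
def load(f): return np.load('pics/'+f+'.npz')
def cam(s):
    if 'rvec' in s: 
        R=cv2.Rodrigues(np.array(s['rvec'],float))[0]; return R.T,-R.T@np.array(s['tvec'],float).ravel()
    T=np.eye(4);T[:3,:3]=s['R'];T[:3,3]=s['p'];M=T@s['mount'];return M[:3,:3],M[:3,3]
def ray(s,uv,z):
    Rc,C=cam(s);K=np.array(s['mtx']);d=Rc@np.linalg.inv(K)@np.array([uv[0],uv[1],1.]);return C+d*(z-C[2])/d[2]
def proj(s,P):
    Rc,C=cam(s);q=np.array(s['mtx'])@(Rc.T@(np.array(P)-C));return q[:2]/q[2]
E
python3 - <<'E'
from h import *
a=snap('top','t0.png');b=snap('scene','s0.png')
im=np.hstack([a['color'],b['color']])[:,:,::-1]
print(cam(a),cam(b));o=arm.observe();print(o)
cv2.imwrite('pics/t0b.png',cv2.resize(a['color'][:,:,::-1],(768,576)));cv2.imwrite('pics/s0b.png',cv2.resize(b['color'][:,:,::-1],(768,576)))
E
```

```text
(array([[ 0.01079618, -0.99453171,  0.10387548],
       [-0.99988565, -0.01183728, -0.00941134],
       [ 0.01058948, -0.10376199, -0.99454578]]), array([0.49138149, 0.00683498, 1.0373693 ])) (array([[-0.8614051 , -0.19959521,  0.46705782],
       [-0.50790846,  0.34429444, -0.78961404],
       [-0.00320223, -0.91740018, -0.39795308]]), array([0.01429449, 0.96688249, 0.60201774]))
{'t': 0.1, 'qpos': array([-1.33659572e+00,  2.59124250e-01,  2.08299502e-02,  1.33367816e+00,
       -2.15301911e-06,  1.41821521e+00]), 'joint_velocities': array([-0.00029463, -0.00283552,  0.00142898,  0.00097095,  0.00034288,
       -0.00021882]), 'tau': array([ 6.03560635e-03, -5.56690586e+01,  3.45074272e+01,  1.14035147e-02,
       -1.49026541e-04,  1.15744832e-06]), 'eef_pos': array([ 0.2074171 , -0.50914612,  0.2494299 ]), 'ee_rot': array([[ 9.26127842e-01,  3.77209682e-01, -2.75034237e-04],
       [ 3.77209741e-01, -9.26127153e-01,  1.14352558e-03],
       [ 1.76632244e-04, -1.16279647e-03, -9.99999308e-01]]), 'contact_force': array([0.7209979 , 0.16528738, 0.11240319]), 'ft_torque': array([ 0.01463011, -0.03965815, -0.02957373]), 'finger_force': 0.0, 'finger_gap': 0.0853408266408084}
```

View pics/t0b.png

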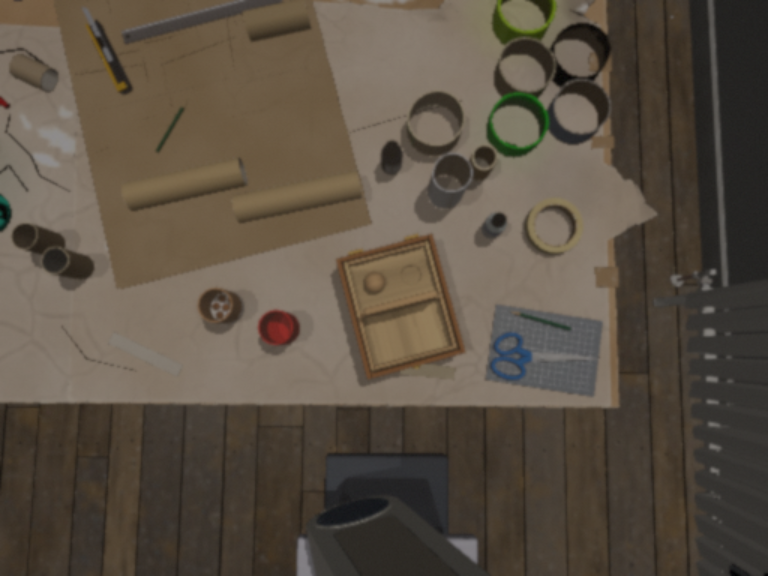

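View pics/s0b.png

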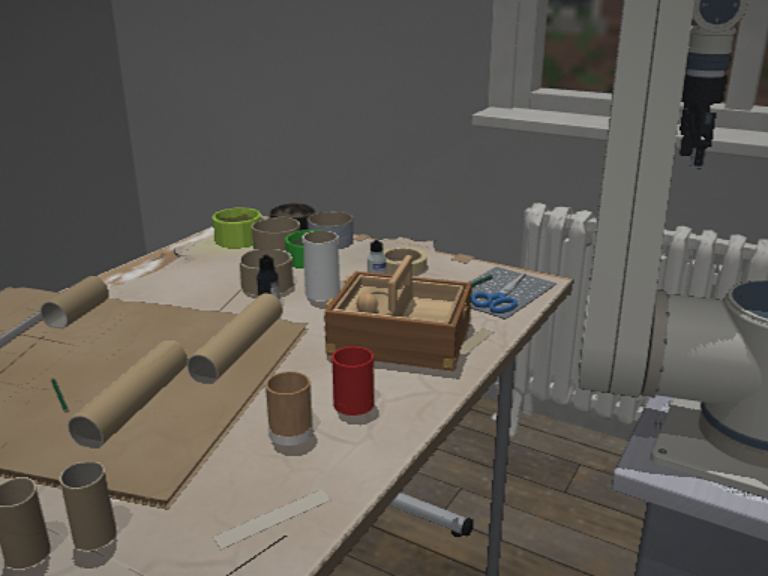

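Top view (768 wide): the brown cup with beads is at (219,307). Look-alikes are the red cup (278,328) and the empty card tubes at (38,238), (67,263) and (35,72). The box is around (400,305) with the ball at (374,282) and the bin on the robot's side. The mat is at (545,350). I choose (219,307), since it's brown, has a paper band at the foot and holds the beads, and I'll check it in a crop.

```bash
python3 - <<'E'
from h import *
s=load('t0.png');c=s['color'][:,:,::-1]
x0,y0=125,150
cr=cv2.resize(c[y0:y0+115,x0:x0+200],None,fx=4,fy=4,interpolation=cv2.INTER_CUBIC)
cv2.imwrite('pics/c1.png',cr)
hsv=cv2.cvtColor(c,cv2.COLOR_BGR2HSV)
def sub(n,m):
    cs,_=cv2.findContours(m.astype(np.uint8),cv2.RETR_EXTERNAL,cv2.CHAIN_APPROX_NONE)
    k=max(cs,key=cv2.contourArea);r=cv2.minAreaRect(k);print(n,cv2.contourArea(k),r,cv2.boxPoints(r).round(1).tolist());return k,r
H,S,V=[hsv[:,:,i].astype(int) for i in range(3)]
for p in [(146,190),(228,200),(225,180),(270,230),(146,215),(160,230),(380,220),(336,240),(420,220)]: print(p,hsv[p[1],p[0]])
E
```

```text
(146, 190) [ 15  55 131]
(228, 200) [16 53 91]
(225, 180) [15 95 89]
(270, 230) [ 17 100 128]
(146, 215) [15 77 79]
(160, 230) [ 15  49 134]
(380, 220) [83 13 79]
(336, 240) [108  67  87]
(420, 220) [16 64 60]
```

View pics/c1.png

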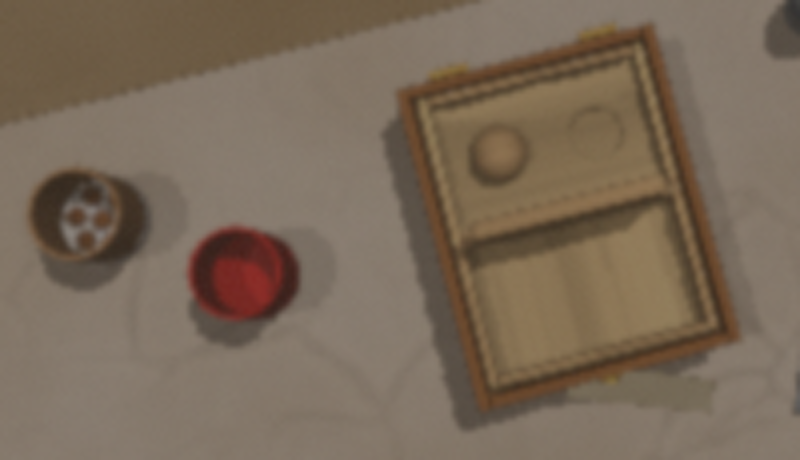

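The crop shows the cup's rim centre at (75,215), with beads inside and brown walls, so the choice holds. The box rim corners are at (398,92), (654,25), (738,337) and (485,410), and the ball is at (498,155).

```bash
python3 - <<'E'
from h import *
s=load('t0.png')
f=lambda p,z: ray(s,(p[0]/4+125-.375,p[1]/4+150-.375),z)
print('cup',f((75,215),.08),'red',f((237,273),.08))
P=[f(p,.08) for p in [(398,92),(654,25),(738,337),(485,410)]]
for p in P:print(p)
for i in range(4):print(np.linalg.norm(P[i]-P[(i+1)%4]))
c=np.mean(P,0);ty=(P[3]+P[2]-P[0]-P[1])[:2];print('box',c,np.degrees(np.arctan2(ty[1],ty[0])))
tx=(P[0]+P[3]-P[1]-P[2])[:2];print(np.degrees(np.arctan2(tx[1],tx[0])))
print('ball',f((498,155),.075))
m=[(f((x-125*1,0),0)) for x in []]
M=[ray(s,(p[0]/1.5-.2,p[1]/1.5-.2),.003) for p in [(495,305),(603,319),(595,395),(486,382)]];print(np.mean(M,0),M)
E
```

```text
cup [0.55443536 0.29602771 0.08      ] red [0.51874071 0.1919178  0.08      ]
[0.6361066  0.09222448 0.08      ]
[ 0.68201535 -0.07254571  0.08      ]
[ 0.48176952 -0.12651433  0.08      ]
[0.43436766 0.03323774 0.08      ]
0.17104627295669209
0.20739094705171868
0.16663631431535714
0.21018571562632773
box [ 0.55856478 -0.01839945  0.08      ] -164.30494850740553
106.04164689890153
ball [0.59663221 0.02741465 0.075     ]
[ 0.4846434  -0.28534622  0.003     ] [array([ 0.56610421, -0.19473924,  0.003     ]), array([ 0.54254614, -0.3939967 ,  0.003     ]), array([ 0.40429272, -0.375479  ,  0.003     ]), array([ 0.42563053, -0.17716994,  0.003     ])]
```

Request:
{"method": "send_rows", "body": {
  "rows": [
    [0.29, 0.51, 0.1, 0, 0, 1, -1],
    [0.29, 0.51, 0.1, 0, 0, 1, -1],
    [0.29, 0.51, 0.1, 0, 0, 1, -1],
    [0.29, 0.51, 0.1, 0, 0, 1, -1],
    [0.29, 0.51, 0.1, 0, 0, 1, -1],
    [0.29, 0.51, 0.1, 0, 0, 1, -1],
    [0.29, 0.51, 0.1, 0, 0, 1, -1],
    [0.29, 0.51, 0.1, 0, 0, 1, -1],
    [0.29, 0.51, 0.1, 0, 0, 1, -1],
    [0.29, 0.51, 0.1, 0, 0, 1, -1],
    [0.29, 0.51, 0.1, 0, 0, 1, -1],
    [0.29, 0.51, 0.1, 0, 0, 1, -1],
    [0.29, 0.51, 0.1, 0, 0, 1, -1],
    [0.29, 0.51, 0.1, 0, 0, 1, -1],
    [0.29, 0.51, 0.1, 0, 0, 1, -1],
    [0.29, 0.51, 0.1, 0, 0, 1, -1],
    [0.29, 0.51, 0.1, 0, 0, 1, -1],
    [0.29, 0.51, 0.1, 0, 0, 1, -1],
    [0.29, 0.51, 0.1, 0, 0, 1, -1],
    [0.29, 0.51, 0.1, 0, 0, 1, -1]
  ],
  "squeeze": 30
}}

```text
t: 2.1
eef_pos: [0.4978, 0.0019, 0.3499]
ee_rot: [[-0.792, 0.61, -0.001], [0.61, 0.792, 0.0], [0.0, -0.0, -1.0]]
contact_force: [-0.0, 0.4, 0.3]
finger_gap: 0.0856
finger_force: 0.0
```

```bash
cat >> h.py <<'E'
def wsnap(f):
    o=arm.observe();s=dict(arm.snapshot('wrist'));s['R']=o['ee_rot'];s['p']=o['eef_pos']
    cv2.imwrite('pics/'+f,s['color'][:,:,::-1]);np.savez('pics/'+f+'.npz',**s);return s
E
python3 - <<'E'
from h import *
s=wsnap('w1.png');o=arm.observe()
print(s['p'],s['R'],o['qpos'],s['mount'],s['mtx'])
E
```

```text
[0.49781416 0.0018627  0.3499328 ] [[-7.92467172e-01  6.09914339e-01 -5.29648690e-04]
 [ 6.09914400e-01  7.92467300e-01  5.69296615e-05]
 [ 4.54451484e-04 -2.77925475e-04 -9.99999858e-01]] [-0.16028185  0.160522    0.14536778  1.55524491  0.00158226  0.48792808] [[ 6.21675679e-04 -9.65582664e-01 -2.60095623e-01  6.57974257e-02]
 [ 9.99999786e-01  5.47156537e-04  3.58909078e-04  3.21919571e-04]
 [-2.04243363e-04 -2.60095791e-01  9.65582797e-01 -1.23747805e-01]
 [ 0.00000000e+00  0.00000000e+00  0.00000000e+00  1.00000000e+00]] [[336.68087018   0.         262.01576899]
 [  0.         336.68087018 183.22475225]
 [  0.           0.           1.        ]]
```

View pics/w1.png

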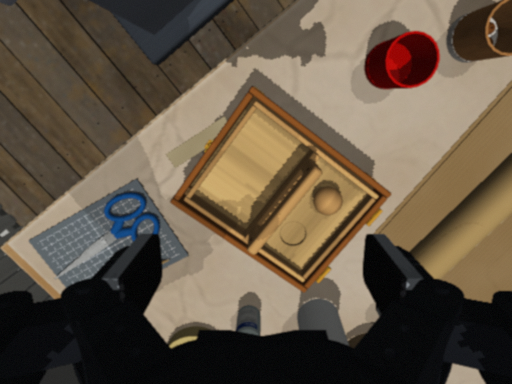

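The wrist view shows the box rim corners at about (252,88), (388,193), (305,288) and (173,200). The handle bar runs from (318,170) to (254,250), and the ball sits in its pocket at (328,197).

```bash
python3 - <<'E'
from h import *
s=load('w1.png')
P=[ray(s,p,.08) for p in [(388,193),(305,288),(173,200),(252,88)]]
c=np.mean(P,0);ty=(P[3]+P[2]-P[0]-P[1])[:2];print('box',c,np.degrees(np.arctan2(ty[1],ty[0])),[np.linalg.norm(P[i]-P[i-1]) for i in range(4)])
a,b=ray(s,(318,170),.132),ray(s,(254,250),.132);print(a,b,(a+b)/2,np.linalg.norm(a-b),np.degrees(np.arctan2(*(a-b)[1::-1])))
hsv=cv2.cvtColor(s['color'],cv2.COLOR_RGB2HSV).astype(int)
m=((hsv[:,:,0]>95)&(hsv[:,:,1]>180))
for im,z in ((s,.08),):
  for p in [(487,30),(410,57)]: print('cup/red',ray(im,p,.08))
M=[ray(s,p,.003) for p in [(30,240),(138,180),(188,254)]];print(M,(M[0]+M[2])/2)
print('ball',ray(s,(328,197),.075))
# two-view: handle top z check, cup scene
b=load('s0.png')
for n,P in (('cup',[.5544,.296,.08]),('barA',a),('barB',b2:=[*ray(s,(254,250),.132)]),('boxc',P[0])): print(n,proj(b,P)*1.5)
E
```

```text
box [ 0.55666179 -0.01451855  0.08      ] -164.09014037921716 [np.float64(0.20600968171888223), np.float64(0.16299320210520077), np.float64(0.20608886710127022), np.float64(0.16462606646465877)]
[0.54295387 0.0410708  0.132     ] [ 0.57420503 -0.06761003  0.132     ] [ 0.55857945 -0.01326962  0.132     ] 0.11308473166772726 106.04258451490789
cup/red [0.54204719 0.27447022 0.08      ]
cup/red [0.51505357 0.19439013 0.08      ]
[array([ 0.40251765, -0.36824019,  0.003     ]), array([ 0.43329855, -0.17396888,  0.003     ]), array([ 0.56620913, -0.19350484,  0.003     ])] [ 0.48436339 -0.28087251  0.003     ]
ball [0.59479458 0.03097453 0.075     ]
cup [289.56190026 381.47006616]
barA [391.62159665 281.26378211]
barB [407.31139334 255.42534979]
boxc [326.9715603  310.56099134]
```

Request:
{"method": "send_rows", "body": {
  "rows": [
    [-0.1, 0.59, -0.2, 0, 0, 1, -1],
    [-0.1, 0.59, -0.2, 0, 0, 1, -1],
    [-0.1, 0.59, -0.2, 0, 0, 1, -1],
    [-0.1, 0.59, -0.2, 0, 0, 1, -1],
    [-0.1, 0.59, -0.2, 0, 0, 1, -1],
    [-0.1, 0.59, -0.2, 0, 0, 1, -1],
    [-0.1, 0.59, -0.2, 0, 0, 0.27, -1],
    [-0.1, 0.59, -0.2, 0, 0, 0, -1],
    [-0.1, 0.59, -0.2, 0, 0, 0, -1],
    [-0.1, 0.59, -0.2, 0, 0, 0, -1],
    [0, 0, -0.1, 0, -1, 0, -1],
    [0, 0, -0.1, 0, -1, 0, -1],
    [0, 0, -0.1, 0, -1, 0, -1],
    [0, 0, -0.1, 0, -1, 0, -1],
    [0, 0, -0.1, 0, -1, 0, -1],
    [0, 0, -0.1, 0, -1, 0, -1],
    [0, 0, -0.1, 0, -1, 0, -1],
    [0, 0, -0.1, 0, -1, 0, -1],
    [0, 0, -0.1, 0, -1, 0, -1],
    [0, 0, -0.1, 0, -1, 0, -1]
  ]
}}

```text
t: 4.15
eef_pos: [0.4469, 0.2954, 0.2006]
ee_rot: [[-0.503, 0.002, 0.864], [0.004, 1.0, 0.001], [-0.864, 0.004, -0.503]]
contact_force: [1.0, 0.7, -0.3]
finger_gap: 0.0854
finger_force: 0.0
```

```bash
python3 - <<'E'
from h import *
o=arm.observe();print(o['qpos'],o['eef_pos'],o['ee_rot'])
E
```

```text
[ 0.72285837  0.03231297 -0.93165658 -0.30464275 -0.60828809  0.42147744] [0.44689223 0.29537782 0.20062765] [[-5.02701548e-01  1.66336183e-03  8.64458435e-01]
 [ 4.23182660e-03  9.99990902e-01  5.36751181e-04]
 [-8.64449678e-01  3.92806385e-03 -5.02704014e-01]]
```

Request:
{"method": "send_rows", "body": {
  "rows": [
    [0.25, 0, -0.35, 0, 0, 0, -1],
    [0.25, 0, -0.35, 0, 0, 0, -1],
    [0.25, 0, -0.35, 0, 0, 0, -1],
    [0.25, 0, -0.35, 0, 0, 0, -1],
    [0.25, 0, -0.35, 0, 0, 0, -1],
    [0.25, 0, -0.35, 0, 0, 0, -1],
    [0.25, 0, -0.3, 0, 0, 0, -1],
    [0.25, 0, -0.3, 0, 0, 0, -1],
    [0.2, 0, -0.2, 0, 0, 0, -1],
    [0, 0, -0.1, 0, 0, 0, -1],
    [0, 0, 0, 0, 0, 0, -1]
  ]
}}

```text
t: 5.25
eef_pos: [0.5573, 0.2954, 0.049]
ee_rot: [[-0.508, 0.002, 0.861], [0.003, 1.0, -0.001], [-0.861, 0.002, -0.508]]
contact_force: [-0.3, 0.4, -0.6]
finger_gap: 0.0856
finger_force: 0.1
```

```bash
python3 - <<'E'
from h import *
o=arm.observe();print(o['qpos'],o['eef_pos'])
s=wsnap('w2.png')
E
```

```text
[ 0.55331387  0.49748046 -0.98695705 -0.87798542 -0.47039476  0.3070716 ] [0.55725697 0.29543221 0.04901967]
```

View pics/w2.png

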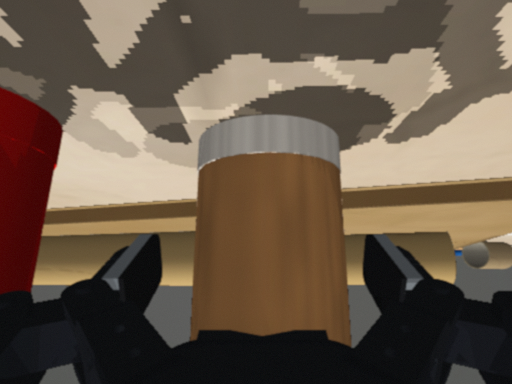

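The cup stands centred between the open fingers (band at (270,140), pads at 160 and 365). Closing.

Request:
{"method": "send_rows", "body": {
  "rows": [
    [0, 0, 0, 0, 0, 0, 1],
    [0, 0, 0, 0, 0, 0, 1],
    [0, 0, 0, 0, 0, 0, 1],
    [0, 0, 0, 0, 0, 0, 1],
    [0, 0, 0, 0, 0, 0, 1],
    [0, 0, 0, 0, 0, 0, 1],
    [0, 0, 0, 0, 0, 0, 1],
    [0, 0, 0, 0, 0, 0, 1]
  ],
  "squeeze": 30
}}

```text
t: 6.1
eef_pos: [0.5578, 0.2961, 0.0511]
ee_rot: [[-0.505, 0.001, 0.863], [0.004, 1.0, 0.001], [-0.863, 0.004, -0.505]]
contact_force: [-3.7, -0.1, 7.1]
finger_gap: 0.0602
finger_force: 32.9
```

Request:
{"method": "send_rows", "body": {
  "rows": [
    [0, 0, 0.1, 0, 0, 0, 1],
    [0, 0, 0.2, 0, 0, 0, 1],
    [0, 0, 0.3, 0, 0, 0, 1],
    [0, 0, 0.3, 0, 0, 0, 1],
    [0, 0, 0.3, 0, 0, 0, 1],
    [0, 0, 0.3, 0, 0, 0, 1],
    [0, 0, 0.3, 0, 0, 0, 1],
    [0, 0, 0.3, 0, 0, 0, 1],
    [0, 0, 0.3, 0, 0, 0, 1],
    [0, 0, 0.3, 0, 0, 0, 1],
    [0, 0, 0.3, 0, 0, 0, 1],
    [0, 0, 0.3, 0, 0, 0, 1],
    [0, 0, 0.2, 0, 0, 0, 1],
    [0, 0, 0.1, 0, 0, 0, 1]
  ]
}}

```text
t: 7.5
eef_pos: [0.5575, 0.2957, 0.2313]
ee_rot: [[-0.506, 0.002, 0.863], [0.004, 1.0, 0.0], [-0.863, 0.004, -0.506]]
contact_force: [-0.1, -1.0, -1.9]
finger_gap: 0.0599
finger_force: 32.7
```

```bash
cat > kin.py <<'E'
import numpy as np
from scipy.optimize import least_squares
from scipy.spatial.transform import Rotation as Ro
D=[([-1.33659572,.25912425,.02082995,1.33367816,0,1.41821521],[.2074171,-.50914612,.2494299]),
([-.16028185,.160522,.14536778,1.55524491,.00158226,.48792808],[.49781416,.0018627,.3499328]),
([.72285837,.03231297,-.93165658,-.30464275,-.60828809,.42147744],[.44689223,.29537782,.20062765]),
([.55331387,.49748046,-.98695705,-.87798542,-.47039476,.3070716],[.55725697,.29543221,.04901967])]
from cell import arm
def rot(q,s5=1):
    R=Ro.from_euler('ZY',[q[0],q[1]-q[2]+q[3]])*Ro.from_euler('Z',s5*q[4])   # tool forward = local x
    return R*Ro.from_euler('X',q[5])*Ro.from_matrix([[0,0,1],[0,1,0],[-1,0,0]])
def pos(q,p):
    r0,h,L1,c1,L2,c2,l45,lat,d=p
    a=q[1]+c1;b=q[1]-q[2]+c2;g=q[1]-q[2]+q[3]
    r=r0+L1*np.sin(a)+L2*np.cos(b)+l45*np.cos(g);z=h+L1*np.cos(a)-L2*np.sin(b)-l45*np.sin(g)
    P=Ro.from_euler('Z',q[0]).apply([r,lat,z]);return P+rot(q).apply([0,0,d])
def fit(D,reg=3e-3):
    p0=np.array([0,.15,.4,0,.35,0,.08,.08,.2])
    f=lambda p:np.r_[np.ravel([pos(q,p)-x for q,x in D]),reg*(p-p0)]
    s=least_squares(f,p0);return s.x,s.fun[:3*len(D)]
E
python3 - <<'E'
from kin import *
o=arm.observe();print(list(o['qpos']),list(o['eef_pos']));D.append((o['qpos'],o['eef_pos']))
print(o['ee_rot'].round(3),rot(o['qpos']).as_matrix().round(3),o['contact_force'],o['finger_gap'])
p,e=fit(D,1e-3);print(p.round(3),(e*1000).round(1))
E
```

```text
[np.float64(0.5533480946499161), np.float64(0.10013385761632644), np.float64(-0.7535123741593563), np.float64(-0.25012172473486266), np.float64(-0.47011234996090673), np.float64(0.30677766999883876)] [np.float64(0.5574786012365657), np.float64(0.29567609926622074), np.float64(0.23129710809060713)]
[[-0.506  0.002  0.863]
 [ 0.004  1.     0.   ]
 [-0.863  0.004 -0.506]] [[-0.506  0.002  0.863]
 [ 0.004  1.     0.   ]
 [-0.863  0.004 -0.506]] [-0.14604039 -1.02675663 -1.85060639] 0.059906281055564926
[-0.     0.128  0.585  0.     0.399 -0.075  0.105  0.082  0.273] [-1.4  0.3 -0.1  0.8  1.3  0.2 -0.1  0.2 -0.1  0.2 -0.  -0.  -0.1 -0.2
  0. ]
```

```bash
cat >> kin.py <<'E'
D.append(([0.5533480946499161,0.10013385761632644,-0.7535123741593563,-0.25012172473486266,-0.47011234996090673,0.30677766999883876],[0.5574786,0.2956761,0.2312971]))
P,_=fit(D,1e-3)
lo=np.array([-3.04,-.91,-1.04,-1.92,-1.52,-3.14]);hi=np.array([3.04,1.82,1.36,1.95,1.45,3.14])
def ik(x,R,q0):
    f=lambda q:np.r_[(pos(q,P)-x)*5,(rot(q).inv()*R).as_rotvec()]
    s=least_squares(f,np.clip(q0,lo+.01,hi-.01),bounds=(lo,hi));return s.x,np.abs(s.fun).max()
def tool(th,pit,roll):  # deg; pitch down; roll about tool z
    return Ro.from_euler('ZY',[th,pit],degrees=True)*Ro.from_matrix([[0,0,1],[0,1,0],[-1,0,0]])*Ro.from_euler('Z',roll,degrees=True)
E
python3 - <<'E'
from kin import *
U=np.array([-.863,.004,-.506]);q0=D[4][0]
for z in (.16,):
 for th in (30,0,-30,-50,-70):
  for pit in (30,15,0):
   for roll in (0,90,150,-90,-150):
    R=tool(th,pit,roll);best=min((ik(np.array([.513,.01,z]),R,np.r_[q0[:5],np.radians(roll)]) for _ in (0,)),key=lambda s:s[1])
    print(th,pit,roll,best[0].round(2),'ERR %.3f'%best[1],'axis',R.apply(U).round(2)) if best[1]<.02 else None
E
```

```text
30 30 0 [-0.59  0.05 -1.   -0.13  0.89 -0.8 ] ERR 0.000 axis [-0.01  0.    1.  ]
30 30 90 [-0.59  0.05 -1.   -0.13  0.89  0.77] ERR 0.000 axis [ 0.05 -0.97  0.26]
30 30 150 [-0.59  0.05 -1.   -0.13  0.89  1.82] ERR 0.000 axis [-0.48 -0.78 -0.39]
30 30 -90 [-0.59  0.05 -1.   -0.13  0.89 -2.37] ERR 0.000 axis [-0.81  0.53  0.25]
-30 30 0 [ 0.15  0.08 -1.04 -0.46 -0.58  0.39] ERR 0.016 axis [-0.    0.01  1.  ]
-30 30 90 [ 0.15  0.08 -1.04 -0.46 -0.58  1.96] ERR 0.016 axis [-0.81 -0.53  0.26]
-30 30 -90 [ 0.15  0.08 -1.04 -0.46 -0.58 -1.18] ERR 0.016 axis [0.05 0.97 0.25]
-30 30 -150 [ 0.15  0.08 -1.04 -0.46 -0.58 -2.22] ERR 0.018 axis [-0.49  0.78 -0.4 ]
-50 30 0 [ 0.28  0.18 -0.83 -0.04 -0.92  0.85] ERR 0.000 axis [-0.    0.01  1.  ]
-50 30 90 [ 0.28  0.18 -0.83 -0.04 -0.92  2.42] ERR 0.000 axis [-0.94 -0.22  0.26]
-50 30 -90 [ 0.28  0.18 -0.83 -0.04 -0.92 -0.72] ERR 0.000 axis [0.38 0.89 0.25]
-50 30 -150 [ 0.28  0.18 -0.83 -0.04 -0.92 -1.77] ERR 0.000 axis [-0.19  0.9  -0.4 ]
-50 15 0 [ 0.35  0.35 -1.01 -0.69 -1.14  0.62] ERR 0.000 axis [-0.17  0.21  0.96]
-50 15 90 [ 0.35  0.35 -1.0
[... 345 characters left out ...]
09] ERR 0.000 axis [-0.96  0.11  0.26]
-70 30 -90 [ 0.33  0.34 -0.51  0.68 -1.05 -0.05] ERR 0.000 axis [0.66 0.71 0.25]
-70 30 -150 [ 0.33  0.34 -0.51  0.68 -1.05 -1.1 ] ERR 0.000 axis [ 0.12  0.91 -0.4 ]
-70 15 0 [ 0.38  0.46 -0.53  0.7  -1.31  1.69] ERR 0.000 axis [-0.09  0.25  0.96]
-70 15 -90 [ 0.38  0.46 -0.53  0.7  -1.31  0.12] ERR 0.000 axis [0.64 0.76 0.13]
-70 15 -150 [ 0.38  0.46 -0.53  0.7  -1.31 -0.92] ERR 0.000 axis [ 0.17  0.79 -0.59]
-70 0 0 [ 0.4   0.83 -0.39  1.92 -1.52  3.14] ERR 0.000 axis [-0.17  0.48  0.86]
-70 0 -90 [ 0.4   0.83 -0.39  1.92 -1.52  1.57] ERR 0.000 axis [ 0.64  0.77 -0.  ]
-70 0 -150 [ 0.4   0.83 -0.39  1.92 -1.52  0.52] ERR 0.000 axis [ 0.23  0.62 -0.75]
```

```bash
python3 - <<'E'
from kin import *
U=np.array([-.863,.004,-.506]);q=D[4][0]
for x,a in [((.54,.2,.22),(-15,30,0)),((.52,.1,.22),(-35,30,0)),((.49,-.05,.22),(-60,30,0)),((.49,-.05,.2),(-60,15,0)),((.49,-.05,.15),(-60,15,0)),((.49,-.05,.15),(-60,15,-90)),((.49,-.05,.15),(-60,15,-165))]:
    R=tool(*a);q,e=ik(np.array(x),R,np.r_[q[:5],q[5]]);print(x,a,q.round(2),'%.3f'%e,R.apply(U).round(2))
E
```

```text
(0.54, 0.2, 0.22) (-15, 30, 0) [ 0.49  0.07 -0.82 -0.21 -0.64  0.44] 0.000 [-0.01  0.01  1.  ]
(0.52, 0.1, 0.22) (-35, 30, 0) [ 0.42  0.06 -0.78  0.   -0.84  0.7 ] 0.000 [-0.    0.01  1.  ]
(0.49, -0.05, 0.22) (-60, 30, 0) [ 0.19  0.07 -0.72  0.26 -0.96  0.96] 0.000 [0.   0.01 1.  ]
(0.49, -0.05, 0.2) (-60, 15, 0) [ 0.26  0.22 -0.93 -0.36 -1.2   0.76] 0.000 [-0.13  0.23  0.96]
(0.49, -0.05, 0.15) (-60, 15, 0) [ 0.26  0.35 -1.   -0.56 -1.2   0.76] 0.000 [-0.13  0.23  0.96]
(0.49, -0.05, 0.15) (-60, 15, -90) [ 0.26  0.35 -1.   -0.56 -1.2  -0.81] 0.000 [0.5  0.86 0.13]
(0.49, -0.05, 0.15) (-60, 15, -165) [ 0.26  0.35 -1.   -0.56 -1.2  -2.12] 0.000 [-0.16  0.72 -0.68]
```

Feasible. Moving over the bin (transit, yaw, then pitch).

Request:
{"method": "send_rows", "body": {
  "rows": [
    [-0.05, -0.25, 0, 0, 0, -0.5, 1],
    [-0.1, -0.5, 0, 0, 0, -1, 1],
    [-0.11, -0.58, 0, 0, 0, -1, 1],
    [-0.11, -0.58, 0, 0, 0, -1, 1],
    [-0.11, -0.58, 0, 0, 0, -1, 1],
    [-0.11, -0.58, 0, 0, 0, -1, 1],
    [-0.11, -0.58, 0, 0, 0, -1, 1],
    [-0.11, -0.58, 0, 0, 0, -1, 1],
    [-0.11, -0.58, 0, 0, 0, -1, 1],
    [-0.11, -0.58, 0, 0, 0, -1, 1],
    [-0.11, -0.58, 0, 0, 0, -0.5, 1],
    [-0.11, -0.58, 0, 0, 0, 0, 1],
    [-0.11, -0.58, 0, 0, 0, 0, 1],
    [-0.05, -0.2, -0.2, -0.6, -0.35, 0, 1],
    [-0.05, -0.1, -0.3, -0.8, -0.46, 0, 1],
    [0, 0, -0.3, -0.76, -0.44, 0, 1],
    [0, 0, -0.3, 0, 0, 0, 1],
    [0, 0, -0.3, 0, 0, 0, 1],
    [0, 0, -0.2, 0, 0, 0, 1],
    [0, 0, 0, 0, 0, 0, 1]
  ]
}}

```text
t: 9.5
eef_pos: [0.4871, -0.0745, 0.1546]
ee_rot: [[-0.156, 0.865, 0.477], [0.269, 0.502, -0.822], [-0.951, 0.0, -0.31]]
contact_force: [-0.4, -0.1, -0.8]
finger_gap: 0.0597
finger_force: 33.1
```

```bash
python3 - <<'E'
from kin import *
o=arm.observe();R=o['ee_rot'];print(o['qpos'].round(3),o['eef_pos'],R[:,2],R@[-.863,.004,-.506])
E
```

```text
[ 0.187  0.293 -1.006 -0.522 -1.112  0.723] [ 0.48708445 -0.07454511  0.15457818] [ 0.47695589 -0.82227337 -0.31045063] [-0.10349695  0.18629752  0.97744699]
```

Request:
{"method": "send_rows", "body": {
  "rows": [
    [0, 0.2, 0, -0.25, 0.4, 0.15, 1],
    [0, 0.2, -0.1, -0.48, 0.82, 0.31, 1],
    [0, 0.1, 0, -0.48, 0.82, 0.31, 1],
    [0, 0, 0, -0.48, 0.82, 0.31, 1],
    [0, 0, 0, -0.48, 0.82, 0.31, 1],
    [0, 0, 0, -0.48, 0.82, 0.31, 1],
    [0, 0, 0, -0.48, 0.82, 0.31, 1],
    [0, 0, 0, -0.48, 0.82, 0.31, 1],
    [0, 0, 0, -0.48, 0.82, 0.31, 1],
    [0, 0, 0, -0.48, 0.82, 0.31, 1],
    [0, 0, 0, -0.48, 0.82, 0.31, 1],
    [0, 0, 0, -0.48, 0.82, 0.31, 1],
    [0, 0, 0, -0.48, 0.82, 0.31, 1],
    [0, 0, 0, -0.48, 0.82, 0.31, 1],
    [0, 0, 0, -0.24, 0.41, 0.15, 1]
  ]
}}

```text
t: 11.0
eef_pos: [0.4877, -0.0494, 0.1519]
ee_rot: [[-0.874, -0.062, 0.483], [-0.476, 0.318, -0.82], [-0.103, -0.946, -0.307]]
contact_force: [0.3, -0.5, -1.4]
finger_gap: 0.0598
finger_force: 33.1
```

Request:
{"method": "send_rows", "body": {
  "rows": [
    [0, 0, 0, -0.24, 0.41, 0.15, 1],
    [0, 0, 0, -0.24, 0.41, 0.15, 1],
    [0, 0, 0, -0.24, 0.41, 0.15, 1],
    [0, 0, 0, -0.24, 0.41, 0.15, 1],
    [0, 0, 0, -0.24, 0.41, 0.15, 1],
    [0, 0, 0, -0.24, 0.41, 0.15, 1],
    [0, 0, 0, -0.24, 0.41, 0.15, 1],
    [0, 0, 0, -0.24, 0.41, 0.15, 1],
    [0, 0, 0, -0.24, 0.41, 0.15, 1],
    [0, 0, 0, -0.24, 0.41, 0.15, 1],
    [0, 0, 0, -0.24, 0.41, 0.15, 1],
    [0, 0, 0, -0.24, 0.41, 0.15, 1],
    [0, 0, 0, -0.24, 0.41, 0.15, 1],
    [0, 0, 0, -0.24, 0.41, 0.15, 1],
    [0, 0, 0, -0.24, 0.41, 0.15, 1],
    [0, 0, 0, -0.24, 0.41, 0.15, 1],
    [0, 0, 0, -0.24, 0.41, 0.15, 1],
    [0, 0, 0, -0.24, 0.41, 0.15, 1],
    [0, 0, 0, -0.24, 0.41, 0.15, 1],
    [0, 0, 0, -0.24, 0.41, 0.15, 1]
  ]
}}

```text
t: 13.0
eef_pos: [0.4877, -0.0494, 0.152]
ee_rot: [[-0.39, -0.787, 0.478], [-0.51, -0.247, -0.824], [0.766, -0.565, -0.305]]
contact_force: [-0.9, 0.9, 0.1]
finger_gap: 0.0597
finger_force: 33.2
```

Request:
{"method": "send_rows", "body": {
  "rows": [
    [0, 0, 0, -0.24, 0.41, 0.15, 1],
    [0, 0, 0, -0.24, 0.41, 0.15, 1],
    [0, 0, 0, -0.48, 0.82, 0.31, 1],
    [0, 0, 0, -0.48, 0.82, 0.31, 1],
    [0, 0, 0, 0, 0, 0, 1],
    [0, 0, 0, 0, 0, 0, 1],
    [0, 0, 0, 0, 0, 0, 1],
    [0, 0, 0, 0, 0, 0, 1],
    [0, 0, 0, 0, 0, 0, 1]
  ]
}}

```text
t: 13.9
eef_pos: [0.4877, -0.0494, 0.1513]
ee_rot: [[-0.131, -0.868, 0.478], [-0.409, -0.392, -0.824], [0.903, -0.304, -0.304]]
contact_force: [-0.1, -0.3, -0.4]
finger_gap: 0.0601
finger_force: 33.2
```

```bash
python3 - <<'E'
from h import *
o=arm.observe();R=o['ee_rot'];print(o['qpos'].round(3),o['eef_pos'],R.round(3),R@[-.863,.004,-.506])
a=snap('top','t1.png');b=snap('scene','s1.png');w=wsnap('w3.png')
c=cv2.resize(a['color'][150:265,125:325],None,fx=3,fy=3,interpolation=cv2.INTER_CUBIC)
d=cv2.resize(b['color'][120:290,170:330],(376,400))
e=cv2.resize(w['color'],(0,0),fx=.5,fy=.5)
im=np.zeros((600,800,3),np.uint8);im[:345,:600]=c;im[200:600,424:800]=d;im[350:542,:256]=e
cv2.imwrite('pics/m1.png',im[:,:,::-1])
E
```

```text
[ 0.252  0.307 -0.965 -0.404 -1.161 -1.992] [ 0.48767064 -0.04943713  0.15128065] [[-0.131 -0.868  0.478]
 [-0.409 -0.392 -0.824]
 [ 0.903 -0.304 -0.304]] [-0.13259977  0.7685209  -0.62658912]
```

View pics/m1.png

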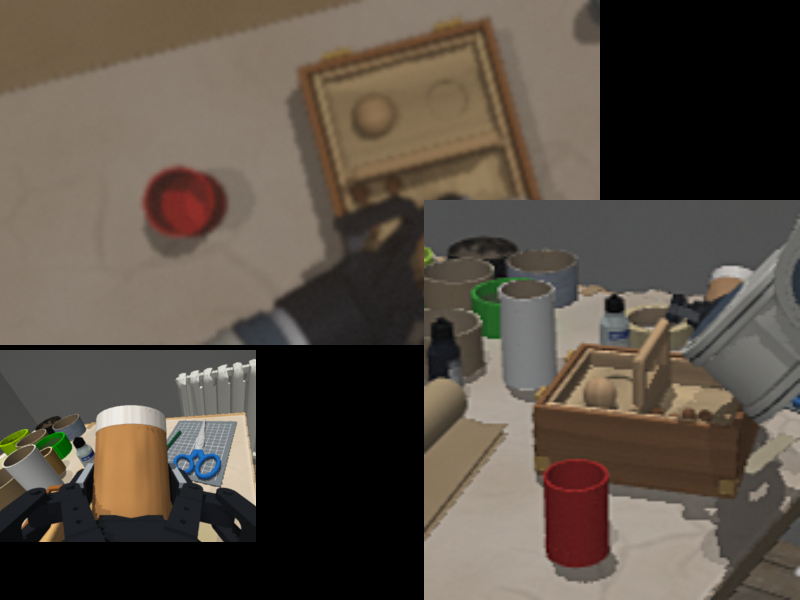

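Beads are landing in the bin (dark dots at the near-left corner), the tray's ball is still in its pocket and the scene is undisturbed. I'll roll a little further to empty the cup, then roll back.

Request:
{"method": "send_rows", "body": {
  "rows": [
    [0, 0, 0, -0.48, 0.82, 0.31, 1],
    [0, 0, 0, -0.48, 0.82, 0.31, 1],
    [0, 0, 0, -0.48, 0.82, 0.31, 1],
    [0, 0, 0, 0, 0, 0, 1],
    [0, 0, 0, 0, 0, 0, 1],
    [0, 0, 0, 0, 0, 0, 1],
    [0, 0, 0, 0, 0, 0, 1],
    [0, 0, 0.2, 0.48, -0.82, -0.31, 1],
    [0, 0, 0.2, 0.48, -0.82, -0.31, 1],
    [0, 0, 0.2, 0.48, -0.82, -0.31, 1],
    [0, 0, 0.2, 0.48, -0.82, -0.31, 1],
    [0, 0, 0.2, 0.48, -0.82, -0.31, 1],
    [0, 0, 0.2, 0.48, -0.82, -0.31, 1],
    [0, 0, 0.2, 0.48, -0.82, -0.31, 1],
    [0, 0, 0.2, 0.48, -0.82, -0.31, 1],
    [0, 0, 0, 0.48, -0.82, -0.31, 1],
    [0, 0, 0, 0.48, -0.82, -0.31, 1],
    [0, 0, 0, 0.48, -0.82, -0.31, 1],
    [0, 0, 0, 0.48, -0.82, -0.31, 1],
    [0, 0, 0, 0.48, -0.82, -0.31, 1]
  ]
}}

```text
t: 16.05
eef_pos: [0.4876, -0.0495, 0.2312]
ee_rot: [[-0.82, -0.321, 0.474], [-0.541, 0.166, -0.824], [0.186, -0.932, -0.31]]
contact_force: [0.0, 0.9, -1.0]
finger_gap: 0.0603
finger_force: 33.2
```

Request:
{"method": "send_rows", "body": {
  "rows": [
    [0, 0, 0, 0.48, -0.82, -0.31, 1],
    [0, 0, 0, 0.48, -0.82, -0.31, 1],
    [0, 0, 0, 0.48, -0.82, -0.31, 1],
    [0, 0, 0, 0.48, -0.82, -0.31, 1],
    [0, 0, 0, 0.48, -0.82, -0.31, 1],
    [0, 0, 0, 0.48, -0.82, -0.31, 1],
    [0, 0, 0, 0.48, -0.82, -0.31, 1],
    [0, 0, 0, 0.48, -0.82, -0.31, 1],
    [0, 0, 0, 0.48, -0.82, -0.31, 1],
    [0, 0, 0, 0.48, -0.82, -0.31, 1],
    [0, 0, 0, 0.48, -0.82, -0.31, 1],
    [0, 0, 0, 0.48, -0.82, -0.31, 1],
    [0, 0, 0, 0.48, -0.82, -0.31, 1],
    [0, 0, 0, 0.48, -0.82, -0.31, 1],
    [0, 0, 0, 0.48, -0.82, -0.31, 1],
    [0, 0, 0, 0.48, -0.82, -0.31, 1],
    [0, 0, 0, 0.48, -0.82, -0.31, 1]
  ]
}}

```text
t: 17.75
eef_pos: [0.4876, -0.0495, 0.2312]
ee_rot: [[-0.148, 0.865, 0.48], [0.281, 0.502, -0.818], [-0.948, 0.014, -0.317]]
contact_force: [0.3, -0.4, -0.1]
finger_gap: 0.0603
finger_force: 33.2
```

```bash
python3 - <<'E'
from h import *
o=arm.observe();R=o['ee_rot'];print(o['qpos'].round(3),o['eef_pos'],R.round(3),R@[-.863,.004,-.506])
E
```

```text
[ 0.248  0.122 -0.845 -0.091 -1.145  0.844] [ 0.48755431 -0.04946337  0.23120106] [[-0.148  0.865  0.48 ]
 [ 0.281  0.502 -0.818]
 [-0.948  0.014 -0.317]] [-0.11185237  0.17367452  0.97884994]
```

Request:
{"method": "send_rows", "body": {
  "rows": [
    [0.05, 0.2, 0, 0.87, 0.5, 0, 1],
    [0.1, 0.4, 0, 0.87, 0.5, 0, 1],
    [0.11, 0.57, 0, 0, 0, 1, 1],
    [0.11, 0.57, 0, 0, 0, 1, 1],
    [0.11, 0.57, 0, 0, 0, 1, 1],
    [0.11, 0.57, 0, 0, 0, 1, 1],
    [0.11, 0.57, 0, 0, 0, 1, 1],
    [0.11, 0.57, 0, 0, 0, 1, 1],
    [0.11, 0.57, 0, 0, 0, 1, 1],
    [0.11, 0.57, 0, 0, 0, 1, 1],
    [0.11, 0.57, 0, 0, 0, 1, 1],
    [0.11, 0.57, 0, 0, 0, 0.93, 1],
    [0.11, 0.4, 0, 0, 0, 0, 1],
    [0.05, 0.2, 0, 0, 0, 0, 1],
    [0, 0, 0, 0, 0, 0, 1],
    [0, 0, 0, 0, 0, 0, 1]
  ]
}}

```text
t: 19.35
eef_pos: [0.5583, 0.292, 0.2302]
ee_rot: [[-0.484, 0.002, 0.875], [0.01, 1.0, 0.003], [-0.875, 0.01, -0.484]]
contact_force: [0.7, 0.0, 0.3]
finger_gap: 0.0601
finger_force: 33.2
```

```bash
python3 - <<'E'
from h import *
o=arm.observe();R=o['ee_rot'];print(o['eef_pos'],R.round(3),R@[-.863,.004,-.506])
a=snap('top','t2.png')
c=cv2.resize(a['color'][140:265,115:325],None,fx=3.8,fy=3.8,interpolation=cv2.INTER_CUBIC)
cv2.imwrite('pics/m2.png',c[:,:,::-1])
E
```

```text
[0.5582618  0.29198555 0.23022858] [[-0.484  0.002  0.875]
 [ 0.01   1.     0.003]
 [-0.875  0.01  -0.484]] [-0.02523216 -0.00600156  1.00007416]
```

View pics/m2.png

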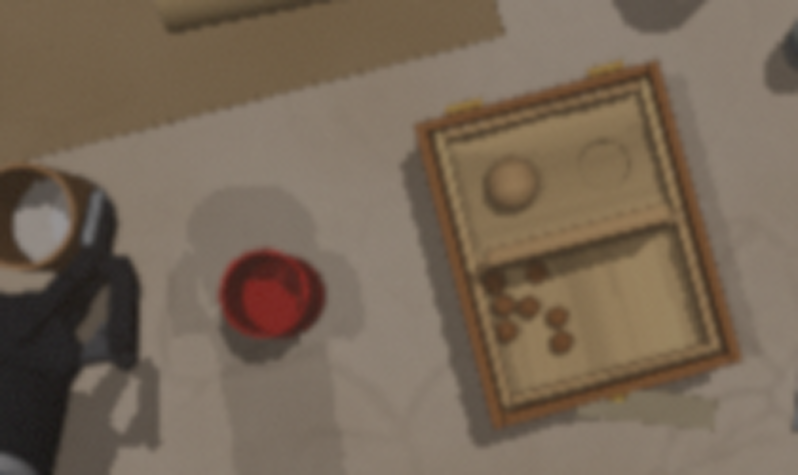

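All seven beads lie in the bin (around (495–561, 271–343)), the cup at (40,220) is empty and the ball is in its pocket. Setting the cup down.

Request:
{"method": "send_rows", "body": {
  "rows": [
    [0, 0.08, -0.2, 0, 0.24, 0, 1],
    [0, 0, -0.36, 0, 0, 0, 1],
    [0, 0, -0.36, 0, 0, 0, 1],
    [0, 0, -0.36, 0, 0, 0, 1],
    [0, 0, -0.36, 0, 0, 0, 1],
    [0, 0, -0.36, 0, 0, 0, 1],
    [0, 0, -0.36, 0, 0, 0, 1],
    [0, 0, -0.36, 0, 0, 0, 1],
    [0, 0, -0.36, 0, 0, 0, 1],
    [0, 0, -0.2, 0, 0, 0, 1],
    [0, 0, -0.1, 0, 0, 0, 1],
    [0, 0, -0.08, 0, 0, 0, 1],
    [0, 0, 0, 0, 0, 0, 1]
  ]
}}

```text
t: 20.7
eef_pos: [0.5587, 0.2961, 0.0574]
ee_rot: [[-0.506, 0.003, 0.863], [0.01, 1.0, 0.003], [-0.863, 0.01, -0.506]]
contact_force: [0.2, -0.4, -0.4]
finger_gap: 0.06
finger_force: 33.2
```

Request:
{"method": "send_rows", "body": {
  "rows": [
    [0, 0, -0.06, 0, 0, 0, 1],
    [0, 0, -0.04, 0, 0, 0, 1],
    [0, 0, -0.03, 0, 0, 0, 1],
    [0, 0, 0, 0, 0, 0, 1]
  ]
}}

```text
t: 21.1
eef_pos: [0.5587, 0.2962, 0.0513]
ee_rot: [[-0.505, 0.002, 0.863], [0.01, 1.0, 0.003], [-0.863, 0.011, -0.505]]
contact_force: [0.5, 1.4, 0.9]
finger_gap: 0.0602
finger_force: 33.3
```

Request:
{"method": "send_rows", "body": {
  "rows": [
    [0, 0, -0.02, 0, 0, 0, 1],
    [0, 0, 0, 0, 0, 0, -0.2],
    [0, 0, 0, 0, 0, 0, -0.6],
    [0, 0, 0, 0, 0, 0, -1],
    [0, 0, 0, 0, 0, 0, -1],
    [0, 0, 0, 0, 0, 0, -1],
    [0, 0, 0, 0, 0, 0, -1]
  ]
}}

```text
t: 21.8
eef_pos: [0.5586, 0.2962, 0.05]
ee_rot: [[-0.505, 0.002, 0.863], [0.01, 1.0, 0.003], [-0.863, 0.01, -0.505]]
contact_force: [0.5, 0.7, 1.1]
finger_gap: 0.0857
finger_force: 0.0
```

Request:
{"method": "send_rows", "body": {
  "rows": [
    [-0.1, 0, 0.14, 0, 0, 0, -1],
    [-0.2, 0, 0.3, 0, 0, 0, -1],
    [-0.25, 0, 0.4, 0, 0, 0, -1],
    [-0.25, 0, 0.4, 0, 0, 0, -1],
    [-0.25, 0, 0.4, 0, 0, 0, -1],
    [-0.25, 0, 0.4, 0, 0, 0, -1],
    [-0.25, 0, 0.4, 0, 0, 0, -1],
    [-0.25, 0, 0.4, 0, 0, 0, -1],
    [0, 0, 0.3, 0, 1, 0, -1],
    [0, 0, 0.2, 0, 1, 0, -1],
    [0, 0, 0, 0, 1, 0, -1],
    [0, 0, 0, 0, 1, 0, -1],
    [0, 0, 0, 0, 1, 0, -1],
    [0, 0, 0, 0, 1, 0, -1],
    [0, 0, 0, 0, 1, 0, -1],
    [0, 0, 0, 0, 1, 0, -1],
    [0, 0, 0, 0, 1, 0, -1],
    [0, 0, 0, 0, 0.94, 0, -1]
  ]
}}

```text
t: 23.6
eef_pos: [0.469, 0.2966, 0.2142]
ee_rot: [[-1.0, 0.01, 0.022], [0.01, 1.0, 0.004], [-0.022, 0.004, -1.0]]
contact_force: [0.8, -0.7, -0.2]
finger_gap: 0.0854
finger_force: 0.0
```

Request:
{"method": "send_rows", "body": {
  "rows": [
    [0.1, -0.3, 0, 0, 0.21, -0.5, -1],
    [0.14, -0.48, 0, 0, 0, -1, -1],
    [0.14, -0.48, 0, 0, 0, -1, -1],
    [0.14, -0.48, 0, 0, 0, -1, -1],
    [0.14, -0.48, 0, 0, 0, -1, -1],
    [0.14, -0.48, 0, 0, 0, -1, -1],
    [0.14, -0.48, 0, 0, 0, -1, -1],
    [0.14, -0.48, 0, 0, 0, -1, -1],
    [0.14, -0.48, 0, 0, 0, -1, -1],
    [0.14, -0.48, 0, 0, 0, -1, -1],
    [0.14, -0.48, 0, 0, 0, -1, -1],
    [0.14, -0.48, 0, 0, 0, -1, -1],
    [0.14, -0.48, 0, 0, 0, -0.7, -1],
    [0.01, -0.16, 0, 0, 0, 0, -1],
    [0, 0, 0, 0, 0, 0, -1]
  ]
}}

```text
t: 25.1
eef_pos: [0.5585, -0.0148, 0.2132]
ee_rot: [[-0.28, 0.96, 0.003], [0.96, 0.28, -0.002], [-0.003, 0.003, -1.0]]
contact_force: [-0.5, 0.7, 0.4]
finger_gap: 0.0851
finger_force: 0.0
```

```bash
python3 - <<'E'
from h import *
w=wsnap('w4.png');print(w['p'],w['R'].round(3))
a=snap('top','t3.png')
im=np.zeros((600,800,3),np.uint8);im[:384,:512]=w['color'];im[384:600,512:800]=cv2.resize(a['color'][160:250,115:235],(288,216))
cv2.imwrite('pics/m3.png',im[:,:,::-1])
E
```

```text
[ 0.55854113 -0.0147929   0.21322238] [[-0.28   0.96   0.003]
 [ 0.96   0.28  -0.002]
 [-0.003  0.003 -1.   ]]
```

View pics/m3.png

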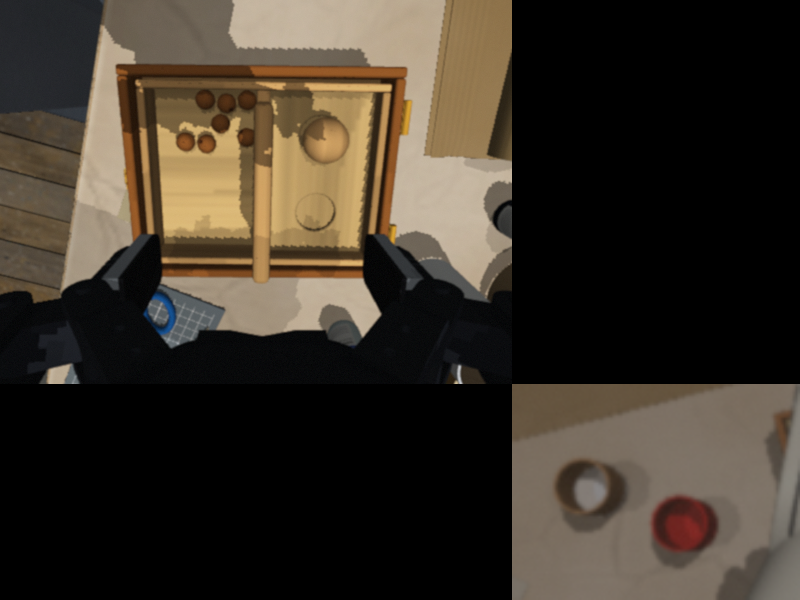

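The cup stands upright and empty. The wrist view shows seven beads in the bin, the ball at (325,140), and the handle bar running from (263,92) to (261,283), aligned with the fingers' gap.

```bash
python3 - <<'E'
from h import *
s=load('w4.png')
a,b=ray(s,(263,91),.132),ray(s,(261.5,283),.132);print(a,b,(a+b)/2,np.linalg.norm(a-b),np.degrees(np.arctan2(*(a-b)[1::-1])))
P=[ray(s,p,.08) for p in [(117,67),(406,69)]];print(P,np.linalg.norm(P[0]-P[1]))
E
```

```text
[0.54087377 0.04944252 0.132     ] [ 0.57564404 -0.07271041  0.132     ] [ 0.5582589  -0.01163395  0.132     ] 0.1270051557325795 105.88876281199755
[array([0.43527086, 0.03600928, 0.08      ]), array([0.63618348, 0.09339741, 0.08      ])] 0.20894801861920434
```

Request:
{"method": "send_rows", "body": {
  "rows": [
    [-0.04, 0.1, -0.1, 0, 0, 0, -1],
    [0, 0.06, -0.3, 0, 0, 0, -1],
    [0, 0, -0.4, 0, 0, 0, -1],
    [0, 0, -0.4, 0, 0, 0, -1],
    [0, 0, -0.3, 0, 0, 0, -1],
    [0, 0, -0.2, 0, 0, 0, -1],
    [0, 0, -0.1, 0, 0, 0, -1],
    [0, 0, -0.06, 0, 0, 0, -1],
    [0, 0, 0, 0, 0, 0, -1]
  ]
}}

```text
t: 26.1
eef_pos: [0.5571, -0.006, 0.1202]
ee_rot: [[-0.28, 0.96, 0.004], [0.96, 0.28, -0.002], [-0.003, 0.003, -1.0]]
contact_force: [0.6, -0.0, -0.2]
finger_gap: 0.0852
finger_force: 0.0
```

Request:
{"method": "send_rows", "body": {
  "rows": [
    [0, 0, 0, 0, 0, 0, 0],
    [0, 0, 0, 0, 0, 0, 0.3],
    [0, 0, 0, 0, 0, 0, 0.5],
    [0, 0, 0, 0, 0, 0, 0.6],
    [0, 0, 0, 0, 0, 0, 0.7],
    [0, 0, 0, 0, 0, 0, 0.8],
    [0, 0, 0, 0, 0, 0, 0.9],
    [0, 0, 0, 0, 0, 0, 1],
    [0, 0, 0, 0, 0, 0, 1],
    [0, 0, 0, 0, 0, 0, 1],
    [0, 0, 0, 0, 0, 0, 1]
  ],
  "squeeze": 80
}}

```text
t: 27.2
eef_pos: [0.557, -0.0062, 0.1204]
ee_rot: [[-0.28, 0.96, 0.004], [0.96, 0.28, -0.002], [-0.003, 0.003, -1.0]]
contact_force: [-1.7, 0.5, 4.9]
finger_gap: 0.0105
finger_force: 79.2
```

Request:
{"method": "send_rows", "body": {
  "rows": [
    [0, 0, 0.04, 0, 0, 0, 1],
    [0, 0, 0.06, 0, 0, 0, 1],
    [0, 0, 0.06, 0, 0, 0, 1],
    [0, 0, 0.06, 0, 0, 0, 1],
    [0, 0, 0.04, 0, 0, 0, 1],
    [0, 0, 0, 0, 0, 0, 1]
  ]
}}

```text
t: 27.8
eef_pos: [0.5572, -0.0062, 0.1334]
ee_rot: [[-0.28, 0.96, 0.004], [0.96, 0.28, -0.002], [-0.003, 0.003, -1.0]]
contact_force: [-0.1, 0.5, -3.2]
finger_gap: 0.0106
finger_force: 78.0
```

```bash
python3 - <<'E'
from h import *
o=arm.observe();print(o['contact_force'],o['ft_torque'],o['eef_pos'],o['finger_gap'])
E
```

```text
[-0.07860696  0.46782459 -3.22662308] [0.04973781 0.03935741 0.01251229] [ 0.55718308 -0.00619332  0.13338994] 0.010579932912816468
```

The tray's weight (~3 N) is carried with no side load. Lifting clear.

Request:
{"method": "send_rows", "body": {
  "rows": [
    [0, 0, 0.05, 0, 0, 0, 1],
    [0, 0, 0.08, 0, 0, 0, 1],
    [0, 0, 0.1, 0, 0, 0, 1],
    [0, 0, 0.12, 0, 0, 0, 1],
    [0, 0, 0.15, 0, 0, 0, 1],
    [0, 0, 0.18, 0, 0, 0, 1],
    [0, 0, 0.2, 0, 0, 0, 1],
    [0, 0, 0.2, 0, 0, 0, 1],
    [0, 0, 0.2, 0, 0, 0, 1],
    [0, 0, 0.18, 0, 0, 0, 1],
    [0, 0, 0.15, 0, 0, 0, 1],
    [0, 0, 0.1, 0, 0, 0, 1],
    [0, 0, 0.06, 0, 0, 0, 1],
    [0, 0, 0.03, 0, 0, 0, 1],
    [0, 0, 0, 0, 0, 0, 1]
  ]
}}

```text
t: 29.3
eef_pos: [0.557, -0.0062, 0.223]
ee_rot: [[-0.28, 0.96, 0.003], [0.96, 0.28, -0.002], [-0.003, 0.003, -1.0]]
contact_force: [-0.6, -0.8, -3.8]
finger_gap: 0.0109
finger_force: 78.0
```

```bash
python3 - <<'E'
from h import *
b=snap('scene','s4.png');w=wsnap('w5.png');a=snap('top','t5.png')
im=np.zeros((600,800,3),np.uint8);im[:384,:512]=b['color'];im[384:,:288]=cv2.resize(w['color'],(288,216));im[300:600,400:800]=cv2.resize(a['color'][130:280,220:420],(400,300))
cv2.imwrite('pics/m4.png',im[:,:,::-1])
E
```

```text
(no output)
```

View pics/m4.png

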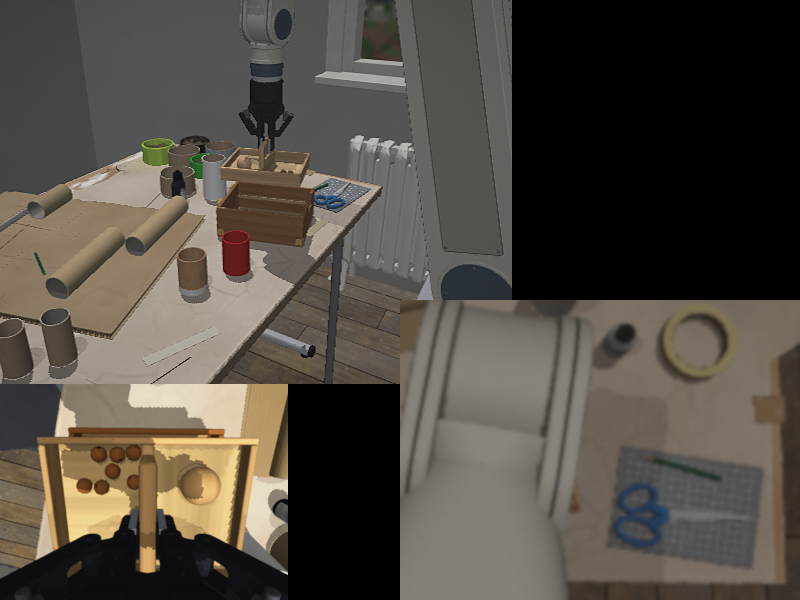

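The tray is out and level, with the ball in its pocket (200,483) and all seven beads in the bin. The cup still stands. Carrying the tray smoothly over the mat.

Request:
{"method": "send_rows", "body": {
  "rows": [
    [-0.02, -0.06, 0, 0, 0, 0, 1],
    [-0.03, -0.12, 0, 0, 0, 0, 1],
    [-0.05, -0.18, 0, 0, 0, 0, 1],
    [-0.06, -0.24, 0, 0, 0, 0, 1],
    [-0.08, -0.3, 0, 0, 0, 0, 1],
    [-0.1, -0.36, 0, 0, 0, 0, 1],
    [-0.11, -0.4, 0, 0, 0, 0, 1],
    [-0.11, -0.4, 0, 0, 0, 0, 1],
    [-0.11, -0.4, 0, 0, 0, 0, 1],
    [-0.11, -0.4, 0, 0, 0, 0, 1],
    [-0.11, -0.4, 0, 0, 0, 0, 1],
    [-0.11, -0.4, 0, 0, 0, 0, 1],
    [-0.11, -0.4, 0, 0, 0, 0, 1],
    [-0.1, -0.38, 0, 0, 0, 0, 1],
    [-0.08, -0.32, 0, 0, 0, 0, 1],
    [-0.06, -0.26, 0, 0, 0, 0, 1],
    [-0.05, -0.2, 0, 0, 0, 0, 1],
    [-0.04, -0.13, 0, 0, 0, 0, 1],
    [-0.03, -0.07, 0, 0, 0, 0, 1],
    [0, 0, 0, 0, 0, 0, 1]
  ]
}}

```text
t: 31.45
eef_pos: [0.4834, -0.2773, 0.223]
ee_rot: [[-0.28, 0.96, 0.004], [0.96, 0.28, -0.002], [-0.003, 0.003, -1.0]]
contact_force: [-0.6, 0.3, -3.4]
finger_gap: 0.0109
finger_force: 78.0
```

Request:
{"method": "send_rows", "body": {
  "rows": [
    [0, 0, 0, 0, 0, 0, 1],
    [0, 0, 0, 0, 0, 0, 1],
    [0, 0, 0, 0, 0, 0, 1],
    [0, 0, 0, 0, 0, 0, 1]
  ]
}}

```text
t: 31.85
eef_pos: [0.4837, -0.2769, 0.2231]
ee_rot: [[-0.28, 0.96, 0.004], [0.96, 0.28, -0.002], [-0.003, 0.003, -1.0]]
contact_force: [0.4, -0.3, -3.1]
finger_gap: 0.0107
finger_force: 78.0
```

```bash
python3 - <<'E'
from h import *
o=arm.observe();print(o['eef_pos'],o['ee_rot'].round(4),o['contact_force'],o['qpos'].round(2))
b=snap('scene','s6.png');w=wsnap('w6.png');a=snap('top','t6.png')
im=np.zeros((600,800,3),np.uint8);im[:384,:512]=w['color'];im[384:,:288]=cv2.resize(a['color'][140:290,220:420],(288,216));im[240:600,320:800]=cv2.resize(b['color'][60:210,200:400],(480,360))
cv2.imwrite('pics/m5.png',im[:,:,::-1])
E
```

```text
[ 0.48365807 -0.27689853  0.22314223] [[-0.2804  0.9599  0.0038]
 [ 0.9599  0.2804 -0.0023]
 [-0.0033  0.003  -1.    ]] [ 0.38219715 -0.26153796 -3.11686953] [-0.67  0.28 -0.02  1.27  0.    0.62]
```

View pics/m5.png

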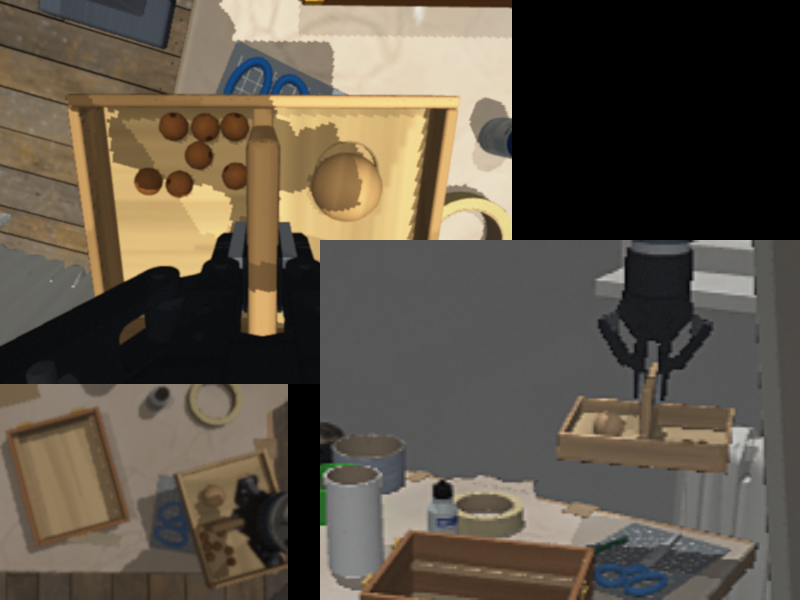

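```bash
python3 - <<'E'
from h import *
s=load('w6.png');R0=s['R'];p=s['p']
for tilt in (-3,0,3):
    # tray axes: x ~ tool x, y ~ -tool y, z ~ -tool z
    T=np.c_[R0[:,0],-R0[:,1],-R0[:,2]]@cv2.Rodrigues(np.array([0,np.radians(tilt),0]))[0]
    o=p-T@[.006,0,.074]
    print(tilt,[proj(s,o+T@q).round(0).tolist() for q in ([.075,.095,.032],[.075,-.095,.032],[.061,0,.086],[-.061,0,.086],[.033,-.047,.029],[.05,-.047,.015],[.016,-.047,.015])])
    Rc,C=cam(load('s6.png'));print([(proj(load('s6.png'),o+T@q)*2.4-np.array([480,144])+np.array([320,240])).round(0).tolist() for q in ([.075,.095,.032],[.075,-.095,.032],[-.075,-.095,.032],[-.075,.095,.032])])
E
```

```text
-3 [[55.0, 81.0], [468.0, 81.0], [261.0, 130.0], [261.0, 411.0], [354.0, 167.0], [350.0, 130.0], [345.0, 190.0]]
[[730.0, 445.0], [556.0, 431.0], [576.0, 400.0], [733.0, 411.0]]
0 [[61.0, 86.0], [462.0, 86.0], [261.0, 127.0], [261.0, 418.0], [353.0, 171.0], [348.0, 135.0], [344.0, 195.0]]
[[729.0, 447.0], [556.0, 434.0], [577.0, 396.0], [734.0, 407.0]]
3 [[66.0, 91.0], [457.0, 91.0], [261.0, 125.0], [261.0, 425.0], [352.0, 175.0], [347.0, 140.0], [344.0, 200.0]]
[[729.0, 450.0], [557.0, 436.0], [577.0, 392.0], [734.0, 403.0]]
```

```bash
python3 - <<'E'
from h import *
s=load('w6.png');R0=s['R'];p=s['p']
g=cv2.cvtColor(s['color'],cv2.COLOR_RGB2GRAY).astype(float)
gx=cv2.Sobel(cv2.GaussianBlur(g,(0,0),1),cv2.CV_64F,1,0)
T=np.c_[R0[:,0],-R0[:,1],-R0[:,2]]
def line(v0,v1,f,sg):
    pts=[]
    for v in range(v0,v1):
        c=f(v);a=int(round(c))-7;k=sg*gx[v,a:a+15];i=k.argmax()
        if k[i]>60:pts.append((a+i,v))
    pts=np.array(pts,float)
    for _ in range(4):
        q=np.polyfit(pts[:,1],pts[:,0],1);r=pts[:,0]-np.polyval(q,pts[:,1]);pts=pts[abs(r)<max(1.,1.5*np.median(abs(r)))]
    print(len(pts),q,np.abs(r).max());return q
L=line(110,240,lambda v:68+(v-97)*27/195,1)
Rr=line(105,225,lambda v:459-(v-97)*19/143,-1)
v=(Rr[1]-L[1])/(L[0]-Rr[0]);u=np.polyval(L,v)
Rc,C=cam(s);d=Rc@np.linalg.inv(s['mtx'])@[u,v,1];d/=np.linalg.norm(d)
d*=np.sign(d@T[:,0]);print('vp',u,v,'dir',d,'elev deg',np.degrees(np.arcsin(d[2])),'tool x',T[:,0])
gy=cv2.Sobel(cv2.GaussianBlur(g,(0,0),1),cv2.CV_64F,0,1)
for c in (150,200,350,400,430):print(c,85+gy[85:115,c].argmax(),)
E
```

```text
129 [ 0.14324977 51.97929614] 0.9272590133344636
15 [-1.77929855e-01  4.79473054e+02] 0.4687767322498644
vp 242.64637891243555 1331.011456977727 dir [-0.26540831  0.96394924  0.0189813 ] elev deg 1.0876139201597075 tool x [-0.28037923  0.95988378 -0.00325853]
150 95
200 96
350 97
400 97
430 97
```

```bash
python3 - <<'E'
from h import *
s=load('w6.png');Rc,C=cam(s);K=s['mtx'];L=[0.14324977,51.97929614]
f=lambda v:Rc@np.linalg.inv(K)@[L[0]*v+L[1],v,1]
n=np.cross(f(110),f(240))
for yaw in (105.3,106.3,107.3):
    h=np.array([np.cos(np.radians(yaw)),np.sin(np.radians(yaw)),0]);print(yaw,np.degrees(np.arctan2(-n@h,n[2])))
# w4 check on box left outer edge-like reference is skipped; ball vs pocket
for t in (0,1.5):
    R0=s['R'];T=np.c_[R0[:,0],-R0[:,1],-R0[:,2]]@cv2.Rodrigues(np.array([0,np.radians(t),0]))[0];o=s['p']-T@[.010,0,.076]
    print(t,[proj(s,o+T@q).round(0).tolist() for q in ([.075,.095,.032],[.075,-.095,.032],[.033,-.047,.029],[.05,-.047,.015])])
E
```

```text
105.3 1.2552708897699012
106.3 -0.5278242770171362
107.3 -2.3097374011062786
0 [[64.0, 95.0], [459.0, 95.0], [351.0, 178.0], [347.0, 142.0]]
1.5 [[67.0, 97.0], [456.0, 97.0], [351.0, 180.0], [346.0, 144.0]]
```

The tray is level to within about 1–1.5° and within about 5 mm of the mat's centre. Its underside is at about 0.15 m, and the ball is within its pocket's play. Handing in.

```bash
python3 -c "
from cell import arm
print(arm.close_job())"
```

```text
the job is handed in; nothing more can be done
None
```

I handed the job in at about 32 s: all seven beads are in the bin, the empty cup stands upright where it was, and the arm holds the tray level over the middle of the mat, about 15 cm above the table, with the ball in its pocket.

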